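# Gauge a carton in the sloping bench caliper

### The job

Lay the larger carton right way up on the sloping caliper bed between the jaws, opening the sliding jaw if it is too close: flat, long side straight up the slope, down against the lower ledge. Let go of it, then slide the orange-gripped jaw gently shut on it until the anvil's pointer stands in the green band, and leave it clamped so. Do not disturb the smaller carton, the cup or the black tape.

Things in the scene. Friction and masses are not known exactly. Their poses are not given: they have to be found in the camera images.
- carton: The larger printed card box of fasteners, cream with a red band; 60 (x) x 88 (y) x 45 (z) mm, about 0.35 kg, standing flat on the worktop. Origin: centre of its underside; z up, y along its long side.
- small_carton: The smaller card box of the same look, 56 (x) x 70 (y) x 39 (z) mm, loose; must stay where it is. Origin: centre of its underside.
- cup: White pen cup with a blue band, 74 mm across, 84 mm high, loose; must stay. Origin: centre of its underside.
- black_tape: Roll of black tape lying flat, 66 mm across, 20 mm high, loose; must stay. Origin: centre of its underside.
- bed: Sloping aluminium bed of the fixed bench caliper on a grey foot, 250 mm wide, tilted 25 degrees, low edge toward the robot. Origin: centre of its upper surface, 62 mm above the worktop. x up the slope, y along the jaw travel toward the anvil, z square out of the surface. Surface: x -55 to 60, y -130 to 120 mm; behind it, x 60 to 80, the steel beam, top at z 18 mm.
- jaw_grip (a point): Point in the orange grip tab on the sliding jaw's black carriage, 14 mm below the tab's top end, 46 mm behind the jaw face, at bed x = 62, z = 56 mm. The tab is 20 (bed x) x 14 (bed y) mm and stands square to the bed from z = 36 to 70 mm. The carriage fills bed x 51 to 85, z up to 36 mm, from 6 to 56 mm behind the jaw face. Axes as the bed's.
- jaw: The sliding jaw (steel plate and the black carriage behind it). Plate: bed x -35 to 55, z 2 to 30 mm, 12 mm thick toward bed -y. Origin: at the plane of its face (which looks to bed +y), level with the bed surface, at bed x = 0. Axes as the bed's.
- jaw_gap (a joint): Opening of the caliper in m: gap between the jaw face and the unpressed anvil face, 0 shut to 0.15 fully open. The jaw stays where it is left; moving it takes about 5 N.
- anvil (a joint): How far the sprung anvil pad is pushed in, in m: 0 to 0.012 (stop), about 0.3 N per mm. Its black pointer stands over the green band on the housing from 0.003 to 0.009, over white below, red above.
- ledge_mid (a point): Middle of the foot of the lower ledge's inner face (bed x = -55, y = 0, z = 0 mm); the ledge stands 14 mm high, is 10 mm thick and runs the whole width. Axes as the bed's.
- anvil_face (a point): Centre of the steel anvil pad's face, which looks to bed -y and moves with the pad; unpressed at bed x = 15, y = 75, z = 17 mm. The pad measures 40 (bed x) x 26 (bed z) mm; behind it a grey housing, bed y 97 to 119, z up to 35 mm, with the pointer scale on top. Axes as the bed's.

How it is judged:
By the outcome, as a careful person would: the job done as asked, in the order asked, and still so for the second after the job is handed in, with the robot touching nothing.
It also fails if it takes over 69 s, if anything falls off the work surface, if the arm or the gripper's body presses on something with over 40 N, if the wrist force passes 120 N, or if a joint passes its speed limit or range.

### The arm

A 6-joint arm with a two-finger parallel gripper is mounted at the origin on a cart in front of the work surface, level with it; the furniture and walls round the work are solid. World frame = base frame: x ahead of the robot, y to its left, z up, the work surface at z = 0. Lengths are in mm, angles in rad, forces in N, time in s.
With the tool pointing down it reaches from about 275 to 1000 mm from the base axis. Payload 8.4 kg.
Tool frame: the origin (TCP) lies midway between the tips of the shut fingers; the grasp point (between the pads) lies 19 mm behind it; z points along the fingers, y is the line along which they close (so a half turn about z gives the same grasp; the last joint's range is limited). The gripper opens to 85 mm and grips with 20 to 120 N. Pads are 22 mm wide; open, the fingers measure 114 mm over their backs; the gripper's body (76 mm by 85 mm) begins 54 mm behind the grasp point. The pads swing forward as they close: fully open they stand 13 mm farther back than shut.
Start: joints at [-1.294, 0.353, 1.633, -0, 1.155, -0.002], TCP at [172, -600.869, 210.781] pointing down, gripper open.
Joint ranges: [-2.63, 2.63], [-0.92, 2.1], [0.06, 2.66], [-1.3, 4.44], [0, 2.69], [-3.02, 3.02]. Speed limits (rad/s): [2.22, 2.22, 2.79, 3.14, 3.14, 3.14].

### API

Orientations are given as [roll, pitch, yaw] about the fixed x, y, z axes, in that order (R = Rz(yaw) Ry(pitch) Rx(roll)).
In Python, from rig import r, cams gives the robot as it stands. The module is installed in compiled form; this text tells all that it offers.
- The arm moves only by the tool send_rows, never from a script. Its argument "targets" is one flat list of numbers, 7 for each row, row after row: the shift along the tool's x, y, z in m, then the turn, a rotation vector about the tool's x, y, z in rad, then the opening, from -1 (shut) to 1 (fully open). In form: [tx, ty, tz, wx, wy, wz, fingers, tx, ty, tz, wx, wy, wz, fingers, ...]. A call has 1 to 12 rows; each row is the pose to reach, as a shift and turn from the pose commanded when the call began, along the tool's axes at that moment; what a row does not reach only later rows make up. A row lasts 1/12 s, in which the tool goes at most 41.7 mm and 7.16 degrees, less where a joint would pass 70% of its speed; a pose out of reach is approached as far as the arm can. A call with a gripper value outside its range is refused whole. The fingers move at their own pace and stop on an object; "grip_force" is the grip in N (left out, the last holds). Time passes only in rows, so rows that repeat a pose let the fingers close. It gives the time, the measured TCP pose, the force, the opening and the grip force at its end, in the units of the state.
- r.sense(): the state, without advancing time (a new reading comes with each control period).
- cams.grab_frame(name): name is "side" or "top" or "wrist"; returns a dict with "color" (400x640x3 uint8, blue, green, red), "fx", "fy", "cx", "cy" (pixels), "xyz" and "attitude" of the camera in the world. Camera axes: x right, y down, z forward; pixel columns grow to the right and rows downward; lengths in mm; the calibration is good to about 2 mm. A picture is of the moment at which its call begins. There is no depth.
- r.sign_off(): hands the job in; it is judged then, once.
The state is a dict: "clock": time; "qpos": joint angles; "qvel": joint speeds; "joint_efforts": joint torques, N m; "eef_pos": TCP position; "tcp_rot": TCP orientation; "contact_force": force on the tool from outside, world axes, zero at the start; "wrist_torque": the same for the moment, N m; "opening": opening from 0.0 (shut) to 1.0 (fully open); "grasp_force": force on a finger pad.
Only numpy, scipy, OpenCV 4.12 (cv2) and the standard library are available. Lean on these libraries where they do the work, as an engineer would, in place of code of your own. Each camera call takes 0.05 s, during which the arm holds its last target. There are 200 camera calls.

## Working session

There is one attempt and no reset: what is moved stays moved. The work goes in short steps, Python scripts to look and compute and a tool call to move; the robot and the scene stay as the last step left them, time stands still between calls to the robot, and variables do not carry over. Pictures are saved under pics/ and viewed, at most 10 in all, crops included, and the job is handed in when it is done.

Besides the shell and the picture viewer there is one more tool, called after "Request:" by a JSON object that holds its "method" and its "body", one argument or row to a line. send_rows: Moves the arm, as the interface text tells. Its arguments: {"type":"object","properties":{"targets":{"type":"array"},"grip_force":{"type":"number"}},"required":["targets"]}

```bash
mkdir -p pics; cat > h.py <<'E'
import numpy as np, cv2
from scipy.spatial.transform import Rotation as R
from rig import r, cams
def cam(n):
    f=cams.grab_frame(n); return f
def rot(f):
    a=np.array(f["attitude"],float)
    return a if a.shape==(3,3) else R.from_euler('xyz',a).as_matrix()
def ray(f,u,v):
    d=rot(f)@np.array([(u-f["cx"])/f["fx"],(v-f["cy"])/f["fy"],1]); return np.array(f["xyz"],float),d
def at_z(f,u,v,z):
    o,d=ray(f,u,v); return o+d*(z-o[2])/d[2]
def proj(f,P):
    p=(np.atleast_2d(P)-np.array(f["xyz"]))@rot(f)
    return np.c_[f["fx"]*p[:,0]/p[:,2]+f["cx"],f["fy"]*p[:,1]/p[:,2]+f["cy"]]
E
python3 - <<'E'
from h import *
import pickle
for n in("top","side"):
    f=cam(n); cv2.imwrite(f"pics/{n}0.png",f["color"]); print(n,{k:v for k,v in f.items() if k!="color"}); pickle.dump(f,open(n+"0.pkl","wb"))
print(r.sense())
E
```

```text
top {'fx': 493.4359134608644, 'fy': 493.4359134608644, 'cx': 320.3346158108843, 'cy': 205.41905387213964, 'xyz': array([ 114.71604791,    7.14599475, 1373.35506883]), 'attitude': array([-2.83282317, -0.00541282, -1.44187323])}
side {'fx': 500.04542776939337, 'fy': 500.04542776939337, 'cx': 323.82274588563763, 'cy': 195.56695134120048, 'xyz': array([  263.34989822, -1002.45157864,   639.93764041]), 'attitude': array([-2.01772217e+00, -2.15046334e-04, -2.54500392e-01])}
{'clock': 0.1, 'qpos': array([-1.29441970e+00,  3.53590108e-01,  1.63406063e+00, -3.32508866e-05,
        1.15522889e+00, -2.39215170e-03]), 'qvel': array([ 3.59177689e-04, -1.76939099e-03, -2.68310974e-03, -2.60489785e-05,
       -1.53123773e-03, -3.45159688e-04]), 'joint_efforts': array([-6.62318439e-05, -6.06351900e+01, -3.42819250e+01,  8.91076354e-06,
        3.86865082e-03, -1.14495830e-05]), 'eef_pos': array([ 171.84981878, -600.42620603,  210.129407  ]), 'tcp_rot': array([-3.14030562e+00,  2.73248074e-05,  2.78782239e-01]), 'contact_force': array([-0.04697124,  0.18313924, -0.30683881]), 'wrist_torque': array([ 0.03544842,  0.03248937, -0.02563496]), 'grasp_force': 0.0, 'opening': 1.002613809482092}
```

View pics/top0.png

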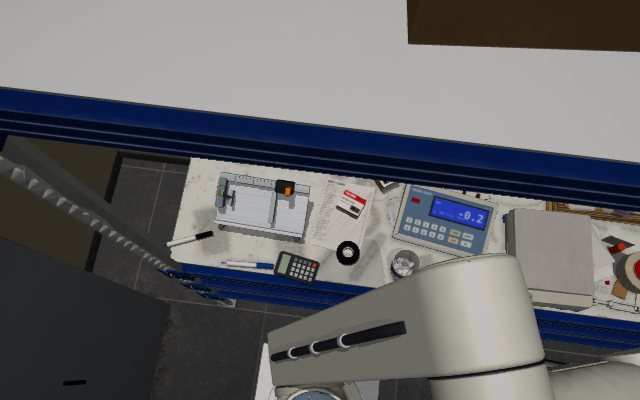

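View pics/side0.png

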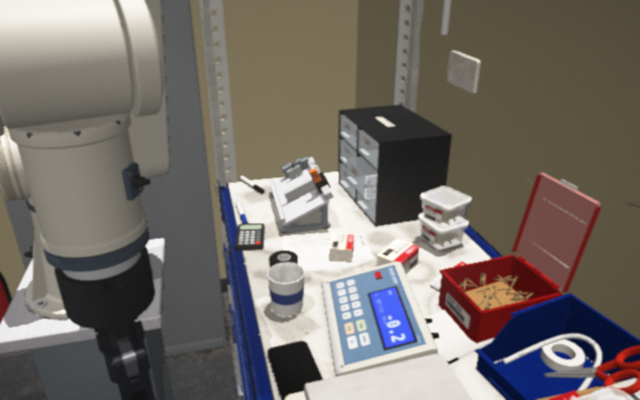

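The top view shows the caliper around (262,205), one carton at (350,203), a second near (385,185) under the shelf edge, the tape at (347,252) and the cup at (404,262). In the side view the cartons are at (347,247) and (398,255). I'll enlarge both.

```bash
python3 - <<'E'
import cv2
t=cv2.imread("pics/top0.png")[160:280,205:405]; cv2.imwrite("pics/topc.png",cv2.resize(t,None,fx=4,fy=4,interpolation=cv2.INTER_CUBIC))
t=cv2.imread("pics/side0.png")[145:285,255:430]; cv2.imwrite("pics/sidec.png",cv2.resize(t,None,fx=4,fy=4,interpolation=cv2.INTER_CUBIC))
E
```

```text
(no output)
```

View pics/topc.png

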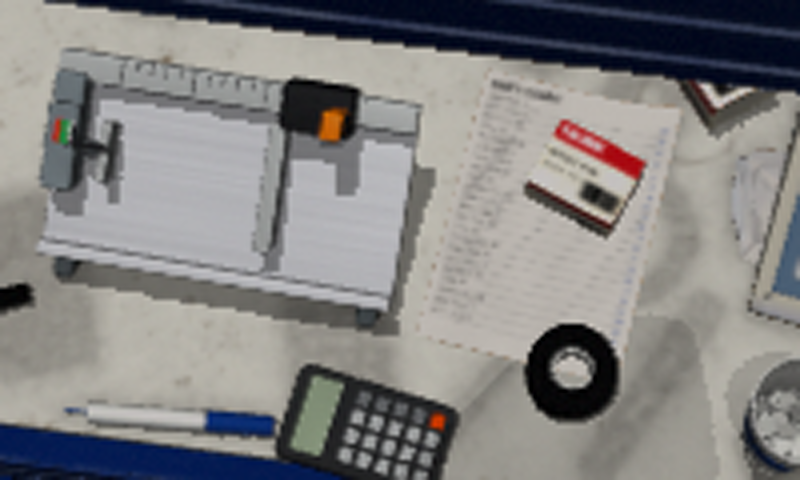

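View pics/sidec.png

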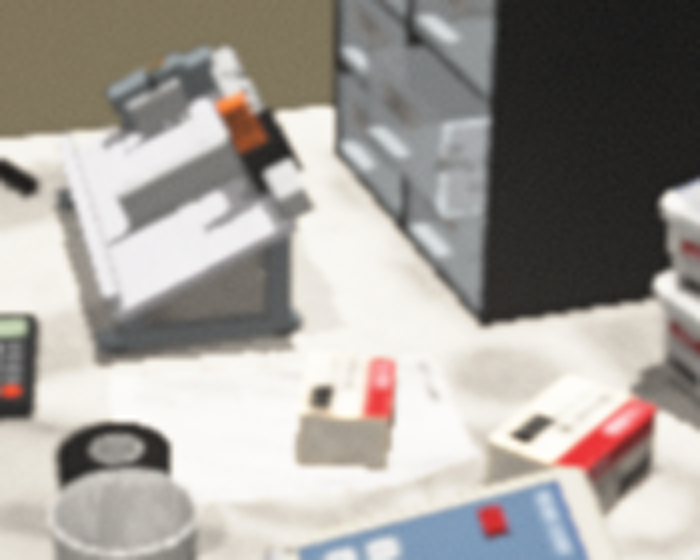

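```bash
cat >> h.py <<'E'
from scipy.optimize import least_squares
def bedT(p):
    return R.from_euler('z',p[2]).as_matrix()@R.from_euler('y',-np.radians(25)).as_matrix(), np.array([p[0],p[1],62.])
def b2w(p,X):
    M,t=bedT(p); return np.atleast_2d(X)@M.T+t
E
cat > fit.py <<'E'
from h import *
import pickle
T=pickle.load(open("top0.pkl","rb"));S=pickle.load(open("side0.pkl","rb"))
tc=lambda a:np.array(a)/4+[205,160]-.4
sc=lambda a:np.array(a)/4+[255,145]-.4
B=np.array([[80,120,18],[80,-130,18],[60,-130,18],[-65,-130,14],[-65,120,14]],float)
tp=tc([[65,50],[420,102],[417,135],[389,308],[40,248]])
def res(p): return (proj(T,b2w(p,B))-tp).ravel()
s=least_squares(res,[450,200,-.1],loss='soft_l1');print("bed",s.x,np.degrees(s.x[2]));print(s.fun.reshape(-1,2).round(2))
p=s.x
# tab top and jaw gap in top
def res2(q): # jaw y
    X=np.array([[72,q[0]-46-7,70],[72,q[0]-46+7,70.],[52,q[0]-46-7,70],[52,q[0]-46+7,70]])
    return (proj(T,b2w(p,X))-tc([[345,108],[322,108],[343,139],[319,138]])).ravel()
s2=least_squares(res2,[0.]);print("jaw y",s2.x,s2.fun.round(2))
X=b2w(p,[[72,s2.x[0]-39,70],[-65,-130,14],[-65,120,14],[60,-130,0]]);print("side pred crop",((proj(S,X)+.4-[255,145])*4).round())
A=tc([[565,120],[645,165],[608,232],[527,185]]);As=sc([[308,355],[395,360],[388,420],[300,418]]);Bs=sc([[562,375],[657,405],[585,470],[490,450]])
for nm,f,c in(("A top",T,A),("A side",S,As),("B side",S,Bs)):
  for z in(39,45):
    P=np.array([at_z(f,u,v,z) for u,v in c]);e=np.linalg.norm(np.roll(P,-1,0)-P,axis=1)
    d=np.roll(P,-1,0)-P
    print(nm,z,P.mean(0).round(1),e.round(1),np.degrees(np.arctan2(d[:,1],d[:,0])).round(1))
for n,u,v in(("tape",572,372),("cup",785,415)): print(n,at_z(T,*tc([u,v]),20 if n=="tape" else 84).round())
E
python3 fit.py
```

```text
bed [ 5.07765508e+02  2.19453934e+02 -4.04661992e-02] -2.318542426123575
[[-0.54 -1.25]
 [ 0.52  0.38]
 [ 0.15 -0.64]
 [ 0.4   0.41]
 [-0.6   0.59]]
jaw y [-31.45331965] [-0.04  0.71  0.46 -0.15 -0.66  0.46  0.1  -0.15]
side pred crop [[243.  87.]
 [106. 296.]
 [ 59. 139.]
 [292. 221.]]
A top 39 [555.1 -31.4  39. ] [65.8 56.8 66.5 56.3] [-113.6  158.5   66.   -22.1]
A top 45 [553.1 -31.2  45. ] [65.5 56.6 66.2 56. ] [-113.6  158.5   66.   -22.1]
A side 39 [556.8 -39.2  39. ] [52.3 68.1 49.9 71.8] [ -21.1 -111.   163.    71. ]
A side 45 [553.9 -48.8  45. ] [51.7 67.5 49.4 71. ] [ -21.1 -111.   163.    71. ]
B side 39 [ 669.3 -109.7   39. ] [60.6 84.6 53.6 95.7] [ -48.5 -141.5  143.5   43.7]
B side 45 [ 665.3 -118.7   45. ] [60.  83.7 53.1 94.8] [ -48.5 -141.5  143.5   43.7]
tape [416. -38.  20.]
cup [ 392. -179.   84.]
```

```bash
cat >> h.py <<'E'
def delta(pos,Rt):
    s=r.sense(); R0=R.from_euler('xyz',s["tcp_rot"])
    sh=R0.inv().apply(np.array(pos)-s["eef_pos"])/1000; w=(R0.inv()*Rt).as_rotvec()
    print("shift",sh.round(4),"turn",w.round(4),"clock",s["clock"],"F",s["contact_force"].round(1)); return sh,w
def down(yaw): return R.from_euler('xyz',[np.pi,0,yaw])
E
python3 - <<'E'
from h import *
import pickle
S=pickle.load(open("side0.pkl","rb"))
print("cab corner",at_z(S,255+485/4,145+320/4,0),"cab left-front", at_z(S,255+337/4,145+150/4,0),"tub",at_z(S,255+660/4,145+385/4,0), "tub front", at_z(S,440,252,0))
delta([560,-120,300],down(.77))
E
```

```text
cab corner [688.25602138  81.1721323    0.        ] cab left-front [670.24919171 369.23670941   0.        ] tub [764.99098947 -24.8080477    0.        ] tub front [790.38000916 -83.13854204   0.        ]
shift [ 0.5054 -0.3552 -0.0894] turn [-1.300e-03 -3.000e-04 -4.912e-01] clock 0.1 F [-0.   0.2 -0.3]
```

Request:
{"method": "send_rows", "body": {
  "targets": [0.0, 0.0, -0.08, 0, 0, 0, 1, 0.505, -0.355, -0.09, 0, 0, -0.49, 1, 0.505, -0.355, -0.09, 0, 0, -0.49, 1, 0.505, -0.355, -0.09, 0, 0, -0.49, 1, 0.505, -0.355, -0.09, 0, 0, -0.49, 1, 0.505, -0.355, -0.09, 0, 0, -0.49, 1, 0.505, -0.355, -0.09, 0, 0, -0.49, 1, 0.505, -0.355, -0.09, 0, 0, -0.49, 1, 0.505, -0.355, -0.09, 0, 0, -0.49, 1, 0.505, -0.355, -0.09, 0, 0, -0.49, 1, 0.505, -0.355, -0.09, 0, 0, -0.49, 1, 0.505, -0.355, -0.09, 0, 0, -0.49, 1]
}}

```text
clock: 1.1
eef_pos: [459.8, -243.4, 288.3]
tcp_rot: [-3.141, 0.0, 0.769]
contact_force: [0.5, -0.6, 0.4]
opening: 0.998
grasp_force: 0.0
```

Request:
{"method": "send_rows", "body": {
  "targets": [0, 0, 0, 0, 0, 0, 1, 0, 0, 0, 0, 0, 0, 1, 0, 0, 0, 0, 0, 0, 1, 0, 0, 0, 0, 0, 0, 1]
}}

```text
clock: 1.43
eef_pos: [458.2, -246.1, 287.9]
tcp_rot: [-3.141, 0.001, 0.768]
contact_force: [0.3, -0.4, 0.3]
opening: 1.0
grasp_force: 0.0
```

Request:
{"method": "send_rows", "body": {
  "targets": [0.16, -0.02, 0.0, 0, 0, 0, 1, 0.16, -0.02, 0.0, 0, 0, 0, 1, 0.16, -0.02, 0.0, 0, 0, 0, 1, 0.16, -0.02, 0.0, 0, 0, 0, 1, 0.16, -0.02, 0.0, 0, 0, 0, 1, 0.16, -0.02, 0.0, 0, 0, 0, 1]
}}

```text
clock: 1.93
eef_pos: [560.3, -119.9, 287.7]
tcp_rot: [-3.141, 0.001, 0.769]
contact_force: [-0.2, -0.1, -0.9]
opening: 0.999
grasp_force: 0.0
```

```bash
python3 - <<'E'
from h import *
import pickle
f=cam("wrist");pickle.dump(f,open("w1.pkl","wb"));cv2.imwrite("pics/w1.png",f["color"]);print(f["xyz"],f["attitude"],r.sense()["eef_pos"])
E
```

```text
[609.21386109 -72.77148927 451.54919423] [ 2.87380487e+00  3.89023790e-04 -8.01521900e-01] [ 559.62574662 -120.72535318  287.75525042]
```

View pics/w1.png

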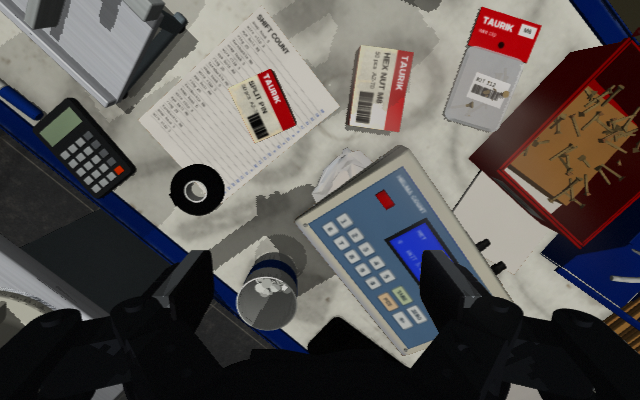

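The wrist view shows the large carton "HEX NUT" with its top corners near (359,45), (413,51), (402,133) and (346,126). The small "SPLIT PIN" carton is at (262,105). The caliper corner is at upper left.

```bash
python3 - <<'E'
import cv2
t=cv2.imread("pics/w1.png")[30:150,220:430]; cv2.imwrite("pics/w1c.png",cv2.resize(t,None,fx=3.8,fy=3.8,interpolation=cv2.INTER_CUBIC))
E
```

```text
(no output)
```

View pics/w1c.png

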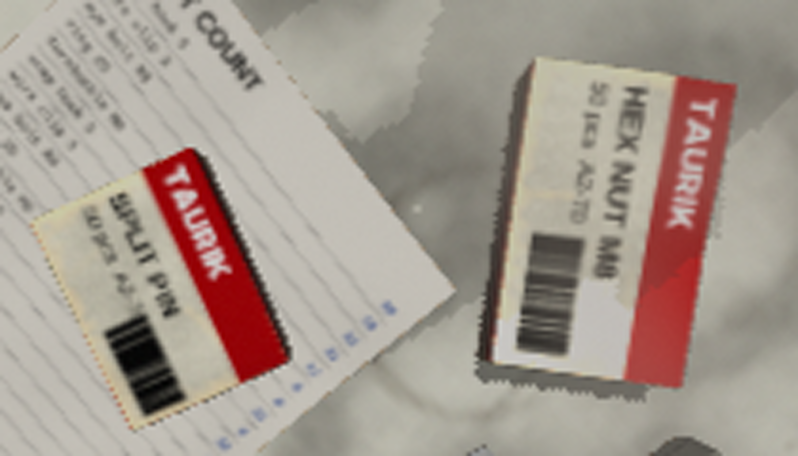

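The crop shows the large carton's top corners at (537,58), (737,85), (682,388) and (492,362). The small one's are at (192,148), (290,360), (135,430) and (35,220).

```bash
python3 - <<'E'
from h import *
import pickle
f=pickle.load(open("w1.pkl","rb"))
for nm,z,c in(("big",45,[[537,58],[737,85],[682,388],[492,362]]),("small",39,[[192,148],[290,360],[135,430],[35,220]])):
    P=np.array([at_z(f,u/3.8+220-.4,v/3.8+30-.4,z) for u,v in c]);d=np.roll(P,-1,0)-P
    print(nm,P.mean(0).round(1),np.linalg.norm(d,axis=1).round(1),np.degrees(np.arctan2(d[:,1],d[:,0])).round(1))
p=[507.8,219.5,-.0405]
print(b2w(p,[[62,-31.5-46,56]]))
E
sed -n 1,3p fit.py >/dev/null
```

```text
big [ 669.5 -114.7   45. ] [58.2 86.5 58.7 86. ] [ -53.  -142.8  126.5   36.9]
small [563.  -31.1  39. ] [67.5 53.2 68.1 51.9] [-111.4  157.8   67.5  -22.9]
[[537.15989765 140.74667044 138.9555683 ]]
```

```bash
cat >> h.py <<'E'
P=[507.8,219.5,-.0405]
def bedgoal(X,p=P):
    M,_=bedT(p); return delta(b2w(p,X)[0],R.from_matrix(M@np.diag([1,-1,-1.])))
E
python3 - <<'E'
from h import *
bedgoal([62,-77.5,130])
E
```

```text
shift [ 0.144  -0.2262  0.0817] turn [-0.1766  0.4134  0.7956] clock 1.9833 F [-0.6  0.2 -0.1]
```

Request:
{"method": "send_rows", "body": {
  "targets": [0.144, -0.226, 0.0, -0.177, 0.413, 0.796, 1, 0.144, -0.226, 0.0, -0.177, 0.413, 0.796, 1, 0.144, -0.226, 0.0, -0.177, 0.413, 0.796, 1, 0.144, -0.226, 0.0, -0.177, 0.413, 0.796, 1, 0.144, -0.226, 0.0, -0.177, 0.413, 0.796, 1, 0.144, -0.226, 0.082, -0.177, 0.413, 0.796, 1, 0.144, -0.226, 0.082, -0.177, 0.413, 0.796, 1, 0.144, -0.226, 0.082, -0.177, 0.413, 0.796, 1, 0.144, -0.226, 0.082, -0.177, 0.413, 0.796, 1, 0.144, -0.226, 0.082, -0.177, 0.413, 0.796, 1, 0.144, -0.226, 0.082, -0.177, 0.413, 0.796, 1]
}}

```text
clock: 2.9
eef_pos: [504.5, 141.4, 204.2]
tcp_rot: [3.139, -0.435, -0.041]
contact_force: [-0.5, -0.3, 0.6]
opening: 1.002
grasp_force: 0.0
```

```bash
python3 - <<'E'
from h import *
import pickle
f=cam("wrist");pickle.dump(f,open("w2.pkl","wb"));cv2.imwrite("pics/w2.png",f["color"])
bedgoal([62,-77.5,130])
h=cv2.cvtColor(f["color"],cv2.COLOR_BGR2HSV);m=cv2.inRange(h,(5,150,90),(20,255,255))
n,l,st,c=cv2.connectedComponentsWithStats(m);print(st[1:][st[1:,4]>60],c[1:][st[1:,4]>60])
print("tab pred",proj(f,b2w(P,[[x,-77.5+dy,z] for z in(70,36) for x in(52,72) for dy in(-7,7)])).round())
E
```

```text
shift [ 0.0004 -0.0006 -0.0003] turn [0.0016 0.0006 0.001 ] clock 2.95 F [0.1 0.5 0. ]
[[304 180  20  37 662]] [[313.35196375 198.82024169]]
tab pred [[326. 219.]
 [306. 219.]
 [327. 190.]
 [306. 190.]
 [325. 204.]
 [307. 204.]
 [325. 179.]
 [307. 179.]]
```

View pics/w2.png

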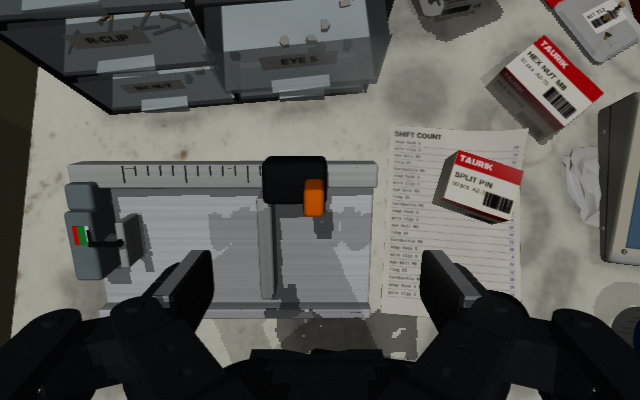

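Request:
{"method": "send_rows", "body": {
  "targets": [0, -0.0015, 0.03, 0, 0, 0, 1, 0, -0.0015, 0.06, 0, 0, 0, 1, 0, -0.0015, 0.08, 0, 0, 0, 1, 0, -0.0015, 0.09, 0, 0, 0, 1, 0, -0.0015, 0.09, 0, 0, 0, -1, 0, -0.0015, 0.09, 0, 0, 0, -1, 0, -0.0015, 0.09, 0, 0, 0, -1, 0, -0.0015, 0.09, 0, 0, 0, -1, 0, -0.0015, 0.09, 0, 0, 0, -1, 0, -0.0015, 0.09, 0, 0, 0, -1, 0, -0.0015, 0.09, 0, 0, 0, -1, 0, -0.0015, 0.09, 0, 0, 0, -1],
  "grip_force": 40
}}

```text
clock: 3.95
eef_pos: [544.9, 142.9, 125.8]
tcp_rot: [-3.142, -0.439, -0.04]
contact_force: [-3.8, -1.5, 8.9]
opening: 0.147
grasp_force: 40.9
```

Request:
{"method": "send_rows", "body": {
  "targets": [0, 0.004, -0.001, 0, 0, 0, -1, 0, 0.01, -0.001, 0, 0, 0, -1, 0, 0.016, -0.001, 0, 0, 0, -1, 0, 0.022, -0.001, 0, 0, 0, -1, 0, 0.028, -0.001, 0, 0, 0, -1, 0, 0.034, -0.001, 0, 0, 0, -1, 0, 0.038, -0.001, 0, 0, 0, -1, 0, 0.04, -0.001, 0, 0, 0, -1, 0, 0.04, -0.001, 0, 0, 0, -1]
}}

```text
clock: 4.7
eef_pos: [543.2, 103.0, 126.0]
tcp_rot: [-3.141, -0.439, -0.04]
contact_force: [4.9, 0.8, -5.1]
opening: 0.145
grasp_force: 41.3
```

```bash
python3 - <<'E'
from h import *
M,t=bedT(P);s=r.sense();print("tcp bed",(M.T@(s["eef_pos"]-t)).round(1),"F bed",(M.T@s["contact_force"]).round(1),s["opening"])
E
```

```text
tcp bed [  63.4 -115.    41. ] F bed [ 2.2  1.  -6.7] 0.14547313004804377
```

Request:
{"method": "send_rows", "body": {
  "targets": [0, 0, 0, 0, 0, 0, 1, 0, 0, 0, 0, 0, 0, 1, 0, 0, 0, 0, 0, 0, 1, 0, 0, 0, 0, 0, 0, 1, 0, 0, 0, 0, 0, 0, 1, 0, 0, 0, 0, 0, 0, 1, 0, 0, -0.03, 0, 0, 0, 1, 0, 0, -0.07, 0, 0, 0, 1, 0, 0, -0.1, 0, 0, 0, 1, 0, 0, -0.1, 0, 0, 0, 1]
}}

```text
clock: 5.53
eef_pos: [501.2, 105.4, 221.5]
tcp_rot: [-3.139, -0.444, -0.041]
contact_force: [1.6, -0.3, -0.3]
opening: 0.999
grasp_force: 0.0
```

```bash
python3 - <<'E'
from h import *
import pickle
print(r.sense()["opening"])
f=cam("wrist");pickle.dump(f,open("w3.pkl","wb"));cv2.imwrite("pics/w3.png",f["color"])
h=cv2.cvtColor(f["color"],cv2.COLOR_BGR2HSV);m=cv2.inRange(h,(5,150,90),(20,255,255))
n,l,st,c=cv2.connectedComponentsWithStats(m);print(st[1:][st[1:,4]>60])
for y in(-117,-115,-113):print("tab pred",y,proj(f,b2w(P,[[x,y+dy,z] for z,x in((70,52),(36,72)) for dy in(-7,7)])).round().tolist())
delta([668.5,-115.5,150],down(.648))
E
```

```text
0.9990138841232279
[[309 183  18  35 555]]
tab pred -117 [[331.0, 220.0], [311.0, 220.0], [329.0, 183.0], [312.0, 183.0]]
tab pred -115 [[328.0, 220.0], [309.0, 220.0], [327.0, 183.0], [310.0, 183.0]]
tab pred -113 [[325.0, 220.0], [306.0, 220.0], [324.0, 183.0], [307.0, 183.0]]
shift [0.1293 0.2139 0.1377] turn [ 0.1505 -0.4258 -0.6769] clock 5.5833 F [ 0.3 -0.6 -1.1]
```

Jaw is at bed y ≈ -69 (gap about 144 mm). Next, the carton.

Request:
{"method": "send_rows", "body": {
  "targets": [0.129, 0.214, 0.05, 0.15, -0.426, -0.677, 1, 0.129, 0.214, 0.05, 0.15, -0.426, -0.677, 1, 0.129, 0.214, 0.05, 0.15, -0.426, -0.677, 1, 0.129, 0.214, 0.05, 0.15, -0.426, -0.677, 1, 0.129, 0.214, 0.138, 0.15, -0.426, -0.677, 1, 0.129, 0.214, 0.138, 0.15, -0.426, -0.677, 1, 0.129, 0.214, 0.138, 0.15, -0.426, -0.677, 1, 0.129, 0.214, 0.138, 0.15, -0.426, -0.677, 1, 0.129, 0.214, 0.138, 0.15, -0.426, -0.677, 1, 0.129, 0.214, 0.138, 0.15, -0.426, -0.677, 1, 0.129, 0.214, 0.138, 0.15, -0.426, -0.677, 1]
}}

```text
clock: 6.5
eef_pos: [666.2, -117.4, 142.3]
tcp_rot: [-3.137, 0.009, 0.645]
contact_force: [0.7, 0.9, 0.5]
opening: 1.0
grasp_force: 0.0
```

```bash
python3 - <<'E'
from h import *
import pickle
f=cam("wrist");pickle.dump(f,open("w4.pkl","wb"));cv2.imwrite("pics/w4.png",f["color"])
delta([668.5,-115.5,150],down(.648))
E
```

```text
shift [ 0.0027  0.0007 -0.0064] turn [-0.0039  0.008  -0.0019] clock 6.55 F [-1.6  0.1  0. ]
```

View pics/w4.png

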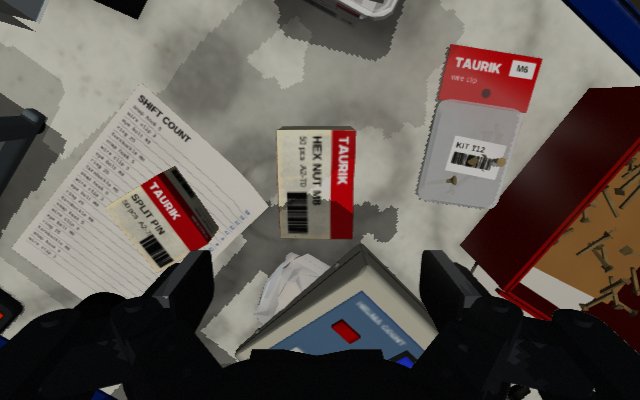

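The carton's top corners are at (278,128), (355,130), (353,239) and (279,238). The scale's near corner is at about (365,245), left side (240,350).

```bash
python3 - <<'E'
from h import *
import pickle
f=pickle.load(open("w4.pkl","rb"))
P4=np.array([at_z(f,u,v,45) for u,v in [[278,128],[355,130],[353,239],[279,238]]]);d=np.roll(P4,-1,0)-P4
c=P4.mean(0);print(c.round(1),np.linalg.norm(d,axis=1).round(1),np.degrees(np.arctan2(d[:,1],d[:,0])).round(1))
a=np.radians(37.1);ex=np.array([np.cos(a),np.sin(a)]);ey=np.array([np.sin(a),-np.cos(a)])
for n,u,v,z in(("scale",365,245,60),("scale",365,245,30),("bag",420,200,0),("scaleR",437,320,60),("scaleR",437,320,30)):
  q=at_z(f,u,v,z)[:2]-c[:2];print(n,z,"long",(q@ex).round(),"lat",(q@ey).round())
delta([c[0],c[1],4],down(np.radians(37.1)))
E
```

```text
[ 669.6 -114.3   45. ] [57.1 87.  60.  87.7] [ -54.5 -142.4  126.2   35.8]
scale 60 long -43.0 lat 37.0
scale 30 long -56.0 lat 42.0
bag 0 long -24.0 lat 95.0
scaleR 60 long -109.0 lat 99.0
scaleR 30 long -131.0 lat 111.0
shift [0.0054 0.001  0.1395] turn [-0.0039  0.008  -0.0014] clock 6.55 F [-1.6  0.1  0. ]
```

Request:
{"method": "send_rows", "body": {
  "targets": [0.008, 0.001, 0.01, -0.004, 0.008, -0.001, 1, 0.008, 0.001, 0.04, -0.004, 0.008, -0.001, 1, 0.008, 0.001, 0.07, -0.004, 0.008, -0.001, 1, 0.008, 0.001, 0.1, -0.004, 0.008, -0.001, 1, 0.008, 0.001, 0.12, -0.004, 0.008, -0.001, 1, 0.008, 0.001, 0.136, -0.004, 0.008, -0.001, 1, 0.008, 0.001, 0.136, -0.004, 0.008, -0.001, 1, 0.008, 0.001, 0.136, -0.004, 0.008, -0.001, 1]
}}

```text
clock: 7.22
eef_pos: [672.4, -111.5, 9.6]
tcp_rot: [3.14, -0.002, 0.649]
contact_force: [1.1, 1.3, 0.9]
opening: 1.002
grasp_force: 0.0
```

Request:
{"method": "send_rows", "body": {
  "targets": [0, 0, 0, 0, 0, 0, -1, 0, 0, 0, 0, 0, 0, -1, 0, 0, 0, 0, 0, 0, -1, 0, 0, 0, 0, 0, 0, -1, 0, 0, 0, 0, 0, 0, -1, 0, 0, 0, 0, 0, 0, -1],
  "grip_force": 45
}}

```text
clock: 7.72
eef_pos: [674.2, -112.5, 11.9]
tcp_rot: [3.138, -0.004, 0.648]
contact_force: [-2.0, 2.5, 5.7]
opening: 0.691
grasp_force: 48.3
```

Request:
{"method": "send_rows", "body": {
  "targets": [0, 0, -0.015, 0, 0, 0, -1, 0, 0, -0.04, 0, 0, 0, -1, 0, 0, -0.07, 0, 0, 0, -1, 0, 0, -0.1, 0, 0, 0, -1, 0, 0, -0.13, 0, 0, 0, -1, 0, 0, -0.16, 0, 0, 0, -1, 0, 0, -0.19, 0, 0, 0, -1, 0, 0, -0.2, 0, 0, 0, -1, 0, 0, -0.2, 0, 0, 0, -1]
}}

```text
clock: 8.47
eef_pos: [674.2, -112.9, 214.1]
tcp_rot: [3.134, -0.007, 0.648]
contact_force: [0.1, -0.6, -3.8]
opening: 0.689
grasp_force: 50.9
```

```bash
python3 - <<'E'
from h import *
import pickle
f=cam("wrist");pickle.dump(f,open("w5.pkl","wb"));cv2.imwrite("pics/w5.png",f["color"])
s=r.sense();print(s["opening"],s["grasp_force"],s["eef_pos"],s["wrist_torque"])
# where carton top corners would be in image if held as assumed
R0=R.from_euler('xyz',s["tcp_rot"])
C=np.array([[x-4.75,y,11.9-45] for x,y in((44,-30),(44,30),(-44,30),(-44,-30))])
print(proj(f,R0.apply(C)+s["eef_pos"]).round())
bedgoal([2,6,100])
E
```

```text
0.6874870481559523 50.84481596946716 [ 672.84555532 -112.64518754  211.20505974] [ 0.04733147 -0.0031577  -0.01652739]
[[238. 180.]
 [390. 180.]
 [379. 366.]
 [249. 366.]]
shift [ 0.0414 -0.395   0.0561] turn [-0.1474  0.4135  0.6783] clock 8.5167 F [-1.1  0.4 -3.3]
```

View pics/w5.png

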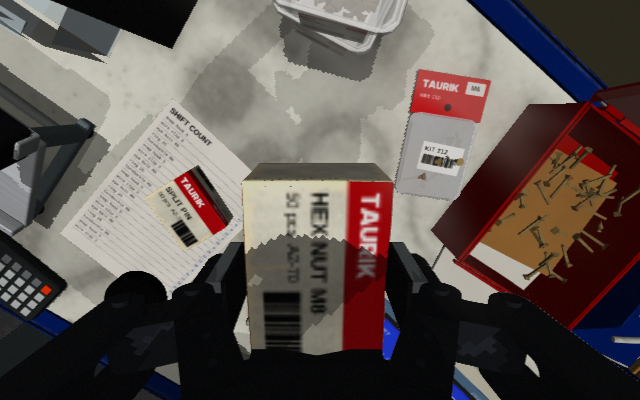

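The carton is held squarely. Its top far corners are at (243,181) and (393,181), against a predicted (238,180) and (390,180). The other objects look undisturbed.

Request:
{"method": "send_rows", "body": {
  "targets": [0.041, -0.395, 0, -0.147, 0.413, 0.678, -1, 0.041, -0.395, 0, -0.147, 0.413, 0.678, -1, 0.041, -0.395, 0, -0.147, 0.413, 0.678, -1, 0.041, -0.395, 0, -0.147, 0.413, 0.678, -1, 0.041, -0.395, 0, -0.147, 0.413, 0.678, -1, 0.041, -0.395, 0, -0.147, 0.413, 0.678, -1, 0.041, -0.395, 0, -0.147, 0.413, 0.678, -1, 0.041, -0.395, 0, -0.147, 0.413, 0.678, -1, 0.041, -0.395, 0.056, -0.147, 0.413, 0.678, -1, 0.041, -0.395, 0.056, -0.147, 0.413, 0.678, -1, 0.041, -0.395, 0.056, -0.147, 0.413, 0.678, -1, 0.041, -0.395, 0.056, -0.147, 0.413, 0.678, -1]
}}

```text
clock: 9.52
eef_pos: [461.8, 228.5, 148.5]
tcp_rot: [3.14, -0.428, -0.037]
contact_force: [0.0, 0.1, -3.6]
opening: 0.688
grasp_force: 51.3
```

Request:
{"method": "send_rows", "body": {
  "targets": [0, 0, 0, 0, 0, 0, -1, 0, 0, 0, 0, 0, 0, -1, 0, 0, 0, 0, 0, 0, -1]
}}

```text
clock: 9.77
eef_pos: [466.2, 226.2, 152.0]
tcp_rot: [3.141, -0.431, -0.04]
contact_force: [0.2, 0.3, -2.8]
opening: 0.69
grasp_force: 51.3
```

```bash
python3 - <<'E'
from h import *
s=r.sense();M,t=bedT(P);print("tcp bed",(M.T@(s["eef_pos"]-t)).round(1))
bedgoal([0,6,20])
E
```

```text
tcp bed [ 0.1  5.  99.2]
shift [ 0.0003 -0.001   0.0792] turn [0.0006 0.005  0.0009] clock 9.7667 F [ 0.2  0.3 -2.8]
```

Request:
{"method": "send_rows", "body": {
  "targets": [0, -0.001, 0.02, 0, 0.005, 0, -1, 0, -0.001, 0.045, 0, 0.005, 0, -1, 0, -0.001, 0.065, 0, 0.005, 0, -1, 0, -0.001, 0.078, 0, 0.005, 0, -1, 0, -0.001, 0.081, 0, 0.005, 0, -1, 0, -0.001, 0.083, 0, 0.005, 0, -1, 0, -0.001, 0.083, 0, 0.005, 0, -1]
}}

```text
clock: 10.35
eef_pos: [502.0, 225.9, 77.8]
tcp_rot: [-3.141, -0.438, -0.042]
contact_force: [-0.3, -0.1, -4.4]
opening: 0.689
grasp_force: 51.3
```

```bash
python3 - <<'E'
from h import *
s=r.sense();M,t=bedT(P);print("tcp bed",(M.T@(s["eef_pos"]-t)).round(1),"F",(M.T@s["contact_force"]).round(1))
bedgoal([0,6,13])
E
```

```text
tcp bed [ 1.2  6.1 16.9] F [-2.1 -0.2 -3.9]
shift [-0.0012  0.0001  0.0039] turn [ 0.0001 -0.0018 -0.0012] clock 10.35 F [-0.3 -0.1 -4.4]
```

Now feel for the bed in 1 mm steps.

Request:
{"method": "send_rows", "body": {
  "targets": [-0.001, 0, 0.001, 0, -0.002, 0, -1, -0.001, 0, 0.002, 0, -0.002, 0, -1, -0.001, 0, 0.003, 0, -0.002, 0, -1, -0.001, 0, 0.003, 0, -0.002, 0, -1]
}}

```text
clock: 10.68
eef_pos: [502.0, 226.8, 74.9]
tcp_rot: [-3.141, -0.437, -0.04]
contact_force: [0.4, -0.3, -3.3]
opening: 0.687
grasp_force: 51.3
```

Request:
{"method": "send_rows", "body": {
  "targets": [0, 0, 0.001, 0, 0, 0, -1, 0, 0, 0.001, 0, 0, 0, -1, 0, 0, 0.0015, 0, 0, 0, -1]
}}

```text
clock: 10.93
eef_pos: [502.5, 226.7, 73.2]
tcp_rot: [-3.141, -0.436, -0.04]
contact_force: [-0.9, 1.2, -2.8]
opening: 0.689
grasp_force: 51.3
```

Request:
{"method": "send_rows", "body": {
  "targets": [0, 0, 0.001, 0, 0, 0, -1, -0.002, 0, 0.001, 0, 0, 0, -1, -0.004, 0, 0.001, 0, 0, 0, -1, -0.005, 0, 0.001, 0, 0, 0, -1, -0.005, 0, 0.001, 0, 0, 0, -1]
}}

```text
clock: 11.35
eef_pos: [500.0, 227.7, 71.7]
tcp_rot: [-3.14, -0.439, -0.04]
contact_force: [-1.3, -0.8, 10.3]
opening: 0.689
grasp_force: 52.7
```

```bash
python3 - <<'E'
from h import *
s=r.sense();M,t=bedT(P);print("tcp bed",(M.T@(s["eef_pos"]-t)).round(1),"F",(M.T@s["contact_force"]).round(1))
bedgoal([-6.3,6,12])
E
```

```text
tcp bed [-3.2  7.9 12.2] F [ 3.2 -0.9  9.9]
shift [-0.0031  0.0019  0.0002] turn [-0.0022 -0.003   0.0005] clock 11.35 F [-1.3 -0.8 10.3]
```

Request:
{"method": "send_rows", "body": {
  "targets": [0, 0, -0.0007, 0, 0, 0, -1, -0.0015, 0.001, -0.0007, 0, 0, 0, -1, -0.003, 0.001, -0.0007, 0, 0, 0, -1, -0.004, 0.001, -0.0007, 0, 0, 0, -1, -0.004, 0.001, -0.0007, 0, 0, 0, -1]
}}

```text
clock: 11.77
eef_pos: [497.6, 227.1, 71.3]
tcp_rot: [-3.14, -0.441, -0.039]
contact_force: [10.5, -3.8, 8.9]
opening: 0.693
grasp_force: 51.9
```

```bash
python3 - <<'E'
from h import *
s=r.sense();M,t=bedT(P);print("tcp bed",(M.T@(s["eef_pos"]-t)).round(1),"F",(M.T@s["contact_force"]).round(1))
E
```

```text
tcp bed [-5.6  7.2 12.9] F [13.4 -3.4  3.6]
```

Request:
{"method": "send_rows", "body": {
  "targets": [0, 0, 0, 0, 0, 0, 0.7, 0, 0, 0, 0, 0, 0, 0.8, 0, 0, 0, 0, 0, 0, 0.9, 0, 0, 0, 0, 0, 0, 0.9, 0, 0, 0, 0, 0, 0, 0.9, 0, 0, -0.02, 0, 0, 0, 0.9, 0, 0, -0.05, 0, 0, 0, 0.9, 0, 0, -0.09, 0, 0, 0, 1, 0, 0, -0.12, 0, 0, 0, 1, 0, 0, -0.12, 0, 0, 0, 1, 0, 0, -0.12, 0, 0, 0, 1]
}}

```text
clock: 12.68
eef_pos: [444.1, 228.7, 179.5]
tcp_rot: [-3.138, -0.439, -0.041]
contact_force: [0.5, -0.6, -0.8]
opening: 0.998
grasp_force: 0.0
```

```bash
python3 - <<'E'
from h import *
import pickle
s=r.sense();print(s["opening"])
W=cam("wrist");T=cam("top");pickle.dump((W,T),open("w6.pkl","wb"))
a=cv2.resize(W["color"],(640,400));t=cv2.resize(T["color"][165:245,205:325],None,fx=3,fy=3,interpolation=cv2.INTER_CUBIC)
cv2.imwrite("pics/w6.png",a)
# predicted corners
C=[[x,7+y,z] for z in(45,) for x,y in((33,30),(33,-30),(-55,-30),(-55,30))]
print(proj(W,b2w(P,C)).round().tolist())
# red-band + cream outline
h=cv2.cvtColor(W["color"],cv2.COLOR_BGR2HSV);m=cv2.inRange(h,(0,150,60),(4,255,255))|cv2.inRange(h,(172,150,60),(180,255,255))
n,l,st,c=cv2.connectedComponentsWithStats(m)
for i in range(1,n):
    if st[i,4]>300: print(st[i],cv2.minAreaRect(np.argwhere(l==i)[:,::-1].astype(np.float32)))
bedgoal([62,-115,130])
E
```

```text
0.9984976398637648
[[276.0, 141.0], [359.0, 141.0], [355.0, 253.0], [279.0, 253.0]]
[548  82  72  35 841] ((583.70068359375, 98.264404296875), (72.36453247070312, 14.527027130126953), 17.40270233154297)
[ 331  141   26  111 2186] ((343.1087646484375, 196.0863800048828), (23.435405731201172, 110.4573974609375), 1.5911403894424438)
shift [0.0717 0.1207 0.0016] turn [-0.0003  0.0006  0.0005] clock 12.7833 F [-0.7  0.3 -0.5]
```

View pics/w6.png

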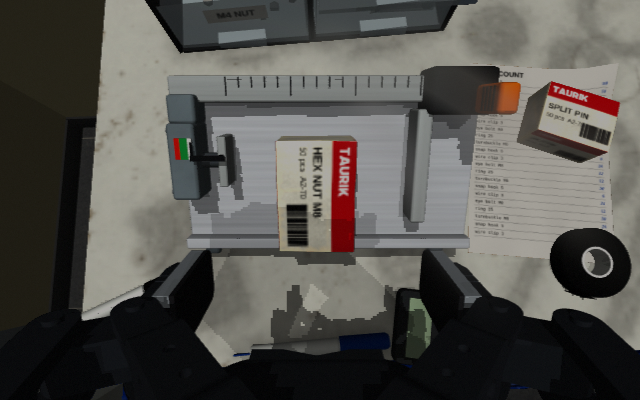

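The carton lies flat, square and on the ledge: top corners (276,141), (357,141), (355,252), (278,252), against a predicted (276,141) to (355,253). The jaw, tab, small carton and tape are clear. Next I grip the tab.

Request:
{"method": "send_rows", "body": {
  "targets": [0.036, 0.06, 0, 0, 0, 0, 1, 0.06, 0.1, 0, 0, 0, 0, 1, 0.072, 0.121, 0.002, 0, 0, 0, 1, 0.072, 0.121, 0.002, 0, 0, 0, 1, 0.072, 0.121, 0.002, 0, 0, 0, 1, 0.072, 0.121, 0.002, 0, 0, 0, 1, 0.072, 0.121, 0.002, 0, 0, 0, 1]
}}

```text
clock: 13.37
eef_pos: [504.3, 104.1, 204.7]
tcp_rot: [3.141, -0.434, -0.041]
contact_force: [-0.8, 0.6, 0.8]
opening: 1.0
grasp_force: 0.0
```

```bash
python3 - <<'E'
from h import *
f=cam("wrist")
h=cv2.cvtColor(f["color"],cv2.COLOR_BGR2HSV);m=cv2.inRange(h,(5,150,90),(20,255,255))
n,l,st,c=cv2.connectedComponentsWithStats(m);print(st[1:][st[1:,4]>60])
print("tab pred",proj(f,b2w(P,[[x,-115+dy,z] for z,x in((70,52),(36,72)) for dy in(-7,7)])).round().tolist())
bedgoal([62,-115,42])
E
```

```text
[[306 181  20  38 643]]
tab pred [[327.0, 220.0], [306.0, 220.0], [326.0, 181.0], [307.0, 181.0]]
shift [0.0008 0.0001 0.0871] turn [-0.      0.0026  0.0007] clock 13.4167 F [-0.5  0.4  0.9]
```

Request:
{"method": "send_rows", "body": {
  "targets": [0.001, 0, 0.03, 0, 0.002, 0, 1, 0.001, 0, 0.06, 0, 0.002, 0, 1, 0.001, 0, 0.08, 0, 0.002, 0, 1, 0.001, 0, 0.086, 0, 0.002, 0, 1, 0.001, 0, 0.086, 0, 0.002, 0, -1, 0.001, 0, 0.086, 0, 0.002, 0, -1, 0.001, 0, 0.086, 0, 0.002, 0, -1, 0.001, 0, 0.086, 0, 0.002, 0, -1, 0.001, 0, 0.086, 0, 0.002, 0, -1, 0.001, 0, 0.086, 0, 0.002, 0, -1, 0.001, 0, 0.086, 0, 0.002, 0, -1, 0.001, 0, 0.086, 0, 0.002, 0, -1],
  "grip_force": 40
}}

```text
clock: 14.42
eef_pos: [542.5, 103.0, 129.8]
tcp_rot: [-3.141, -0.44, -0.041]
contact_force: [-5.2, 0.9, 9.3]
opening: 0.145
grasp_force: 39.0
```

```bash
cat > chk.py <<'E'
from h import *
s=r.sense();M,t=bedT(P);print("tcp bed",(M.T@(s["eef_pos"]-t)).round(1),"F",(M.T@s["contact_force"]).round(1),s["opening"],s["clock"])
E
python3 chk.py
```

```text
tcp bed [  64.4 -115.    44.8] F [-0.9  0.7 10.7] 0.14481123505786805 14.4167
```

Request:
{"method": "send_rows", "body": {
  "targets": [0, -0.003, -0.001, 0, 0, 0, -1, 0, -0.008, -0.001, 0, 0, 0, -1, 0, -0.013, -0.001, 0, 0, 0, -1, 0, -0.018, -0.001, 0, 0, 0, -1, 0, -0.023, -0.001, 0, 0, 0, -1, 0, -0.028, -0.001, 0, 0, 0, -1, 0, -0.033, -0.001, 0, 0, 0, -1, 0, -0.037, -0.001, 0, 0, 0, -1, 0, -0.04, -0.001, 0, 0, 0, -1, 0, -0.042, -0.001, 0, 0, 0, -1]
}}

```text
clock: 15.25
eef_pos: [543.9, 144.6, 130.0]
tcp_rot: [3.141, -0.438, -0.04]
contact_force: [5.8, -5.5, -3.7]
opening: 0.141
grasp_force: 41.1
```

Request:
{"method": "send_rows", "body": {
  "targets": [0, -0.002, 0, 0, 0, 0, -1, 0, -0.004, 0, 0, 0, 0, -1, 0, -0.006, 0, 0, 0, 0, -1, 0, -0.008, 0, 0, 0, 0, -1, 0, -0.01, 0, 0, 0, 0, -1, 0, -0.012, 0, 0, 0, 0, -1, 0, -0.014, 0, 0, 0, 0, -1, 0, -0.016, 0, 0, 0, 0, -1, 0, -0.018, 0, 0, 0, 0, -1, 0, -0.02, 0, 0, 0, 0, -1, 0, -0.022, 0, 0, 0, 0, -1, 0, -0.024, 0, 0, 0, 0, -1]
}}

```text
clock: 16.25
eef_pos: [544.8, 167.9, 130.0]
tcp_rot: [3.141, -0.438, -0.04]
contact_force: [5.7, -7.4, -3.2]
opening: 0.138
grasp_force: 41.1
```

```bash
cat >> chk.py <<'E'
import pickle,sys
f=cam("wrist");T=cam("top");S=cam("side");pickle.dump((f,T,S),open(sys.argv[1],"wb"))
for nm,g in(("wrist",f),("top",T),("side",S)):
    c=proj(g,b2w(P,[[15,108,35]]))[0].round().astype(int); print(nm,c)
    if not(0<=c[0]<640 and 0<=c[1]<400): continue
    h=cv2.cvtColor(g["color"],cv2.COLOR_BGR2HSV);sub=np.zeros((400,640),np.uint8);sub[max(c[1]-25,0):c[1]+25,max(c[0]-30,0):c[0]+30]=1
    for k,m in(("green",cv2.inRange(h,(45,110,60),(80,255,255))),("red",cv2.inRange(h,(0,140,60),(12,255,255))),("black",cv2.inRange(h,(0,0,0),(180,255,35)))):
        q=np.argwhere(m*sub>0)
        if len(q): print(" ",k,len(q),q.min(0)[::-1],q.max(0)[::-1],q.mean(0)[::-1].round(1))
E
python3 chk.py c1.pkl
```

```text
tcp bed [ 64.2 -50.1  45.1] F [ 4.1 -7.2 -5.4] 0.138287375719022 16.25
wrist [ 41 315]
  green 207 [ 30 290] [ 43 310] [ 36.5 300. ]
  red 148 [ 22 290] [ 33 310] [ 27.4 300. ]
  black 760 [ 42 290] [ 70 339] [ 60.5 309.1]
top [220 195]
  green 12 [220 190] [221 195] [220.5 192.5]
  red 7 [218 190] [219 194] [218.7 192.4]
  black 10 [223 185] [226 196] [224.5 191.5]
side [291 162]
  red 179 [274 169] [318 186] [296.8 177.5]
  black 17 [290 137] [306 158] [296.8 144. ]
```

Request:
{"method": "send_rows", "body": {
  "targets": [0, -0.002, 0, 0, 0, 0, -1, 0, -0.004, 0, 0, 0, 0, -1, 0, -0.006, 0, 0, 0, 0, -1, 0, -0.008, 0, 0, 0, 0, -1, 0, -0.01, 0, 0, 0, 0, -1, 0, -0.012, 0, 0, 0, 0, -1, 0, -0.014, 0, 0, 0, 0, -1, 0, -0.016, 0, 0, 0, 0, -1, 0, -0.018, 0, 0, 0, 0, -1, 0, -0.02, 0, 0, 0, 0, -1]
}}

```text
clock: 17.23
eef_pos: [545.6, 187.7, 130.0]
tcp_rot: [3.14, -0.438, -0.04]
contact_force: [5.9, -6.8, -2.9]
opening: 0.144
grasp_force: 41.2
```

```bash
cat >> chk.py <<'E'
# intensity profile along band in wrist image
g=cv2.cvtColor(f["color"],cv2.COLOR_BGR2HSV);M1=cv2.inRange(g,(45,110,60),(80,255,255));q=np.argwhere(M1[:, :200]>0)
if len(q):
    r0,r1=q[:,0].min(),q[:,0].max();u0=q[:,1].min()
    for v in range(r0,r1+1,3): print(v,u0-14,[ "K" if a[2]<50 else "G" if 45<=a[0]<=80 and a[1]>110 else "R" if a[1]>140 and(a[0]<12 or a[0]>170) else "W" if a[2]>150 and a[1]<60 else "." for a in g[v,max(u0-14,0):u0+45].astype(int)].__str__().replace("', '",""))
E
python3 chk.py c2.pkl
```

```text
tcp bed [ 64.1 -30.2  45.1] F [ 4.3 -6.6 -5.2] 0.14362924110447173 17.2333
wrist [ 76 315]
  green 207 [ 65 290] [ 79 310] [ 71.7 300.1]
  red 149 [ 57 290] [ 68 310] [ 62.7 300. ]
  black 764 [ 78 290] [105 339] [ 95.6 310.1]
top [220 195]
  green 1 [220 190] [220 190] [220. 190.]
  red 2 [219 190] [219 191] [219.  190.5]
side [291 162]
  red 174 [273 167] [317 183] [295.9 174.6]
  black 11 [289 137] [315 177] [298.4 146.6]
284 50 ['.......RRRRRRR.GGGGGGGGG.............KKKKKKKKKKKKKKKKKKKKKK']
287 50 ['.......RRRRRRRGGGGGGGGGG.WWWWW.......KKKKKKKKKKKKKKKKKKKKKK']
290 50 ['.......RRRRRRRRGGGGGGGGGGWWW.KKK......KKKKKKKKKKKKKKKKKKKKK']
293 50 ['W.......RRRRRRR.GGGGGGGGGGW.KKKKKKK....KKKKKKKKKKKKKKKKKKK.']
296 50 ['WW.......RRRRRRRGGGGGGGGGG.WKKKKKKKK...KKKKKKKKKKKKKKKKKK..']
299 50 ['WW.......RRRRRRR.GGGGGGGGGG..KKKKKKK....KKKKKKKKKKKKK......']
302 50 ['WWW.......RRRRRRR.GGGGGGGGG.W.KKKKKKK...KKKKKKKKKKKKK...K.K']
305 50 ['WWWW.......RRRRRRRGGGGGGGGGG.WKKKKKKKKKKKKKKKKKKKKKKKKKKKKK']
308 50 ['WWWW.......RRRRRRR.GGGGGGGGGGGKKKKKKKKKKKKKKKKKKKKKKKKKKKKK']
```

Request:
{"method": "send_rows", "body": {
  "targets": [0, -0.001, 0, 0, 0, 0, -1, 0, -0.002, 0, 0, 0, 0, -1, 0, -0.003, 0, 0, 0, 0, -1, 0, -0.004, 0, 0, 0, 0, -1, 0, -0.005, 0, 0, 0, 0, -1, 0, -0.005, 0, 0, 0, 0, -1]
}}

```text
clock: 17.88
eef_pos: [545.8, 192.6, 130.0]
tcp_rot: [3.14, -0.438, -0.04]
contact_force: [5.8, -7.5, -2.1]
opening: 0.143
grasp_force: 41.2
```

```bash
python3 chk.py c3.pkl
```

```text
tcp bed [ 64.1 -25.3  45.1] F [ 4.6 -7.3 -4.5] 0.14298203617940675 17.8833
wrist [ 84 315]
  green 100 [ 74 290] [ 86 310] [ 78.  299.1]
  red 147 [ 66 290] [ 76 310] [ 71.4 299.9]
  black 813 [ 79 290] [113 339] [102.1 310.9]
top [220 195]
side [291 162]
  red 170 [273 166] [317 183] [295.3 174.1]
  black 17 [290 137] [317 176] [299.2 146.5]
284 59 ['.......RRRRRRR.GGGGGGGGG.............KKKKKKKKKKKKKKKKKKKKKK']
287 59 ['.......RRRRRRRGGGGGGGGGG.WWWWW.......KKKKKKKKKKKKKKKKKKKKKK']
290 59 ['.......RRRRRRR.GGGGGGKKKGWWWWW........KKKKKKKKKKKKKKKKKKKKK']
293 59 ['W.......RRRRRRRGGGGGGKKKK.WWWWW.KK....KKKKKKKKKKKKKKKKKKK..']
296 59 ['W........RRRRRRRGGGGGKKKKK.WWWWW..K....KKKKKKKKKKKKKKKKK...']
299 59 ['WW.......RRRRRRR.GGGGGKKKK.WWWWW...K...KKKKKKKKKKKKK.......']
302 59 ['WWW.......RRRRRRRGGGGGKKKKK.WWWWW.......KKKKKKKKKKKKK...K..']
305 59 ['WWW.......RRRRRRR.GGGGGKKKKGWWWWW....KKKKKKKKKKKKKKKKKKKKKK']
308 59 ['WWWW.......RRRRRRR.GGGKKKKKKKKKKKKKKKKKKKKKKKKKKKKKKKKKKKKK']
```

Request:
{"method": "send_rows", "body": {
  "targets": [0, -0.0007, 0, 0, 0, 0, -1, 0, -0.0015, 0, 0, 0, 0, -1, 0, -0.0015, 0, 0, 0, 0, -1, 0, -0.0015, 0, 0, 0, 0, -1]
}}

```text
clock: 18.37
eef_pos: [545.8, 194.0, 130.0]
tcp_rot: [3.14, -0.438, -0.04]
contact_force: [6.5, -8.6, -2.2]
opening: 0.141
grasp_force: 41.2
```

Request:
{"method": "send_rows", "body": {
  "targets": [0, 0, 0, 0, 0, 0, -0.6, 0, 0, 0, 0, 0, 0, 0, 0, 0, 0, 0, 0, 0, 0.3, 0, 0, 0, 0, 0, 0, 0.6, 0, 0, 0, 0, 0, 0, 0.6, 0, 0, 0, 0, 0, 0, 0.6, 0, 0, -0.02, 0, 0, 0, 0.6, 0, 0, -0.05, 0, 0, 0, 0.6, 0, 0, -0.08, 0, 0, 0, 0.6, 0, 0, -0.1, 0, 0, 0, 0.6, 0, 0, -0.1, 0, 0, 0, 0.6]
}}

```text
clock: 19.28
eef_pos: [503.8, 198.1, 224.4]
tcp_rot: [-3.138, -0.443, -0.041]
contact_force: [0.8, -0.5, 0.5]
opening: 0.799
grasp_force: 0.0
```

```bash
python3 chk.py c4.pkl; python3 - <<'E'
from h import *
import pickle
f,T,S=pickle.load(open("c4.pkl","rb"))
h=cv2.cvtColor(f["color"],cv2.COLOR_BGR2HSV)
m=cv2.inRange(h,(0,150,60),(4,255,255))|cv2.inRange(h,(172,150,60),(180,255,255))
n,l,st,c=cv2.connectedComponentsWithStats(m)
for i in range(1,n):
    if st[i,4]>300: print("red",st[i],cv2.minAreaRect(np.argwhere(l==i)[:,::-1].astype(np.float32)))
print("pred carton top",proj(f,b2w(P,[[x,y,45] for x,y in((33,81),(33,21),(-55,21),(-55,81))])).round().tolist())
T0=pickle.load(open("top0.pkl","rb"));d=cv2.absdiff(T0["color"],T["color"]).max(2)
for nm,(u,v) in dict(small=(352,203),tape=(348,253)).items(): print(nm,(d[v-12:v+12,u-14:u+14]>40).sum())
E
```

```text
tcp bed [ 65.7 -21.5 148.5] F [ 0.9 -0.5  0.1] 0.7985598066293514 19.2833
wrist [168 246]
  green 70 [162 225] [169 242] [165.1 231.5]
  red 81 [157 225] [162 242] [159.6 233.3]
  black 695 [165 221] [197 270] [183.2 245.7]
top [220 195]
side [291 162]
  red 197 [272 162] [316 183] [297.  172.5]
225 148 ['WWW......RRRRRGGGGGGG.......KKKKKKKKKKKKK........K.........']
228 148 ['WWWW.....RRRRRGGGGGG.WWW....KKKKKKKKKKKKK..................']
231 148 ['WWWW......RRRR.GGKKKGWWWW.K.KKKKKKKKKKKKKK..WWWWWWWWWWWWWWW']
234 148 ['WWWW......RRRR.GGKKGG.WWW.KK.KKKKKKKKKKK.....WWWWWWWWWWWWWW']
237 148 ['WWWW......RRRRRGGKKKGGWWW....KKKKKKKK........WWWWWWWWWWWWWW']
240 148 ['WWWWW......RRRR.GKKKKKKKKKKKKKKKKKKKKKKKKKKK.WWWWWWWWWWWWWW']
red [571   0  45  19 422] ((593.0, 9.0), (18.0, 44.0), 90.0)
red [501 155  65  33 661] ((533.6000366210938, 170.70001220703125), (65.45914459228516, 13.597792625427246), 18.434946060180664)
red [ 242  231   26   92 1648] ((254.85858154296875, 276.4600524902344), (92.01679992675781, 21.651010513305664), 87.33700561523438)
pred carton top [[193.0, 231.0], [266.0, 231.0], [270.0, 324.0], [202.0, 324.0]]
small 0
tape 0
```

```bash
python3 -c "
from rig import r
print(r.sign_off())"
```

```text
the job is handed in; nothing more can be done
None
```

The larger carton lies flat and square on the bed against the lower ledge, clamped with the anvil's pointer mid-green; the arm is clear, the small carton and tape show no change from the start (I did not re-check the cup), and I handed the job in at about 19 s.

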